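# Put the tea light away and snap both boxes shut

### The job

Put the loose tea light away in the red-covered box: press the box's front key until the cover springs up, set the candle upright inside, then push the cover down until the catch clicks and holds it fully shut. The blue-covered box was left open with its candle in it: push its cover down until it clicks and stays shut too, though its catch is stiffer. Feel for the click and press no harder than that needs (25 N cracks them, and the boxes give on their soft feet), and leave the other things where they are.

Things in the scene. Friction and masses are not known exactly. Their poses are not given: they have to be found in the camera images.
- red_box: Snap box with a red cover: white open plastic tub 88 x 110 mm (x deep, y wide), rim 60 mm above the bar, on soft black bellows feet on a plate stuck to the bar. Origin on the bar under the box; x points from the key (front) to the hinge (back), z up. Inside 80 x 102 mm, walls 4 mm, floor 27 mm above the bar. Under load the tub sinks straight down on its feet and comes back.
- blue_box: Same box with a blue cover, same axes and sizes; it holds a tea light already. The feet of the two boxes differ much: they give from 0.15 to 1.25 mm per newton, until they bottom out after 5 to 18 mm, and are slow (damped); no one noted which is softer. So the depth at which a catch snaps is not known beforehand.
- red_in (a point): Centre of the red box's inner floor (27 mm above the bar at rest; sinks with the tub), with the box's axes.
- red_hinge (a point): Middle of the red cover's hinge line, on the rim at the back (60 mm above the bar at rest, 42 mm behind the origin), with the box's axes; the line runs along the box's y.
- red_lip (a point): Centre of the black thumb pad on top of the red cover near its front edge, 78 mm from the hinge line; turns with the cover (its z is the cover's outward normal). The spot to press: under 1 N moves the cover down to 0.11 rad, where the catch begins to resist; about 6 to 9 N snaps it past 0.045 rad (the force drops sharply), and it pulls itself to 0 on a hard stop and stays.
- red_cover (a joint): Angle of the red cover (flat panel 92 mm from hinge to front edge, 114 mm wide, 5 mm thick, underside on the hinge line): 0 fully shut on the rim, pi/2 standing upright, 1.9 the stop leaning back. A light spring lifts it unless the catch holds it. Starts shut; springs up to about 1.5 to 1.85 when its key is pressed.
- red_pad (a point): Top of the white thumb rib on the red box's key, where to press: the red-coloured key pad, 30 x 36 mm, sticks out in front to 87 mm from the box origin; the rib is 54 mm above the bar, 25 mm in front of the key's pivot.
- red_key (a joint): Angle of the red key, a sprung rocker: between -0.12 and 0 while the cover is shut, -0.14 while it is open, growing as the pad is pressed down; at 0.05 to 0.09 (rib 2 to 5 mm down, about 4 N) it lets the cover go; stop at 0.30. It gives way outwards by itself when the cover is snapped shut.
- blue_in (a point): Centre of the blue box's inner floor (27 mm above the bar at rest; sinks with the tub), with the box's axes.
- blue_hinge (a point): Middle of the blue cover's hinge line, on the rim at the back (60 mm above the bar at rest, 42 mm behind the origin), with the box's axes; the line runs along the box's y.
- blue_lip (a point): Centre of the black thumb pad on top of the blue cover near its front edge, 78 mm from the hinge line; turns with the cover (its z is the cover's outward normal). The spot to press: under 1 N moves the cover down to 0.11 rad, where the catch begins to resist; about 11 to 15 N snaps it past 0.045 rad (the force drops sharply), and it pulls itself to 0 on a hard stop and stays.
- blue_cover (a joint): Angle of the blue cover (flat panel 92 mm from hinge to front edge, 114 mm wide, 5 mm thick, underside on the hinge line): 0 fully shut on the rim, pi/2 standing upright, 1.9 the stop leaning back. A light spring lifts it unless the catch holds it. Starts open at 1.15 to 1.75; its hinge is a little stiff and keeps it there (let go below that, it springs up to about 1.2).
- blue_pad (a point): Top of the white thumb rib on the blue box's key, where to press: the blue-coloured key pad, 30 x 36 mm, sticks out in front to 87 mm from the box origin; the rib is 54 mm above the bar, 25 mm in front of the key's pivot.
- blue_key (a joint): Angle of the blue key, a sprung rocker: between -0.12 and 0 while the cover is shut, -0.14 while it is open, growing as the pad is pressed down; at 0.05 to 0.09 (rib 2 to 5 mm down, about 8 N) it lets the cover go; stop at 0.30. It gives way outwards by itself when the cover is snapped shut.
- tealight: Loose tea light, a candle in a round metal cup, 38 mm across, 15 mm high, 15 g, standing upright on the bar in front of the boxes at the left. Origin at the centre of its underside, z up.
- blue_light: A second, like tea light, standing in the blue box; stays there. Origin at the centre of its underside.
- paprika: Bystander: orange spice tin 35 x 61 x 98 mm, standing at the right. Origin under its centre.
- shaker: Bystander: chrome shaker 38 mm across, 62 mm high, at the left. Origin under its centre.
- pepper_mill: Bystander: wooden pepper mill 58 mm across, 150 mm high, at the back left. Origin under its centre.
Not all that is in view belongs to the job. What is shaped like the red_box but pink is not meant.

How it is judged (in metres and radians):
On the way, in this order (a step that is already met when the one before it is completed fails the run):
1. the red box's key is pressed down (value of joint red_key above 0.03 rad).
2. the red cover has sprung up (value of joint red_cover above 1.2 rad), for 0.1 s.
3. the tea light stands in the red box while its cover is up (x of tealight in the frame of red_in between -0.04 and 0.04 m and y of tealight in the frame of red_in between -0.05 and 0.05 m and z of tealight in the frame of red_in below 0.012 m and angle between tealight's own z axis and vertical below 0.3 rad and value of joint red_cover above 0.3 rad), for 0.1 s.
At the end, for the whole second after the job is handed in: Both covers are held shut by their catches (cover angles under 0.02 rad, about 2 mm at the front edge), the loose tea light stands upright (within 0.3 rad) and at rest on the floor of the red box, the other one likewise in the blue box (value of joint each of red_cover, blue_cover below 0.02 rad and x of tealight in the frame of red_in between -0.04 and 0.04 m and y of tealight in the frame of red_in between -0.05 and 0.05 m and z of tealight in the frame of red_in below 0.012 m and angle between each of tealight, blue_light's own z axis and vertical below 0.3 rad and x of blue_light in the frame of blue_in between -0.04 and 0.04 m and y of blue_light in the frame of blue_in between -0.05 and 0.05 m and z of blue_light in the frame of blue_in below 0.012 m and linear speed of tealight below 0.02 m/s); the robot touches nothing.
It fails at once if a box, its cover or its key is pressed with more than 25 N (contact force between any of red_box, blue_box and the fingers above 25 N).
It fails at once if a bystander (spice tin, shaker, pepper mill) is moved by more than 3 cm (distance of any of paprika, shaker, pepper_mill from where it was at the start of the episode above 0.03 m).
It also fails if it takes over 72 s, if anything falls off the work surface, if the arm or the gripper's body presses on something with over 40 N, if the wrist force passes 120 N, or if a joint passes its speed limit or range.

### The arm

A 6-joint arm with a two-finger parallel gripper is mounted at the origin on a cart in front of the work surface, level with it; the furniture and walls round the work are solid. World frame = base frame: x ahead of the robot, y to its left, z up, the work surface at z = 0. Lengths are in mm, angles in rad, forces in N, time in s.
With the tool pointing down it reaches from about 325 to 850 mm from the base axis. Payload 4.4 kg.
Tool frame: the origin (TCP) lies on the centre line of the jaws, within the pads' length; the fingertips stand ahead of it and the grasp point (between the pads) lies 5 mm behind it (finger_overhang is the z of the fingertips in the tool frame, in mm); z points along the fingers, y is the line along which they close (so a half turn about z gives the same grasp; the last joint's range is limited). The gripper opens to 94 mm and grips with 3 to 60 N. Pads are 16 mm wide; open, the fingers measure 119 mm over their backs; the gripper's body (75 mm by 177 mm) begins 78 mm behind the grasp point.
Start: joints at [1.069, 0.207, 1.542, -0, 1.393, -0.15], TCP at [197.608, 539.98, 219.447] pointing down, gripper open.
Joint ranges: [-2.73, 2.73], [-0.86, 2.22], [0.23, 2.46], [-1.11, 4.25], [0.08, 2.63], [-2.82, 2.82]. Speed limits (rad/s): [2.79, 2.79, 3.14, 3.14, 3.14, 3.14].

### API

Orientations are given as [roll, pitch, yaw] about the fixed x, y, z axes, in that order (R = Rz(yaw) Ry(pitch) Rx(roll)).
In Python, from plant import * gives the robot as it stands.
- The arm moves only by the tool jog_arm, never from a script. Its argument "deltas" is a list of rows, each an object of numbers: "ax", "ay", "az": the turn, a rotation vector about the world's x, y, z in rad; "dx", "dy", "dz": the shift along the world's x, y, z in cm; "hand": the closure, from -1 (fully open) to 1 (shut). A call has 1 to 8 rows; each row shifts and turns the commanded pose from where the row before left it; what a row does not reach is not made up. A row lasts 1/10 s, in which the tool goes at most 50 mm and 8.59 degrees, less where a joint would pass 70% of its speed; a pose out of reach is approached as far as the arm can. A call with a gripper value outside its range is refused whole. The fingers move at their own pace and stop on an object; "squeeze" is the grip in N (left out, the last holds). Time passes only in rows, so rows that do not move let the fingers close. It gives the time, the measured TCP pose, the force, the opening and the grip force at its end, in the units of the state.
- get_obs(): the state, without advancing time (a new reading comes with each control period).
- read_camera(name): name is "side" or "top"; returns (picture, depth): 420x560x3 uint8, red, green, blue; 420x560 float32, mm along the optical axis (not along the pixel's ray), 0 where there is no reading.
- camera_info(name): a dict with "mtx" (3x3 intrinsics, pixels), "world_from_camera" (4x4, takes a point from camera to world coordinates). Camera axes: x right, y down, z forward; pixel columns grow to the right and rows downward; lengths in mm; the calibration is good to about 2 mm. A picture is of the moment at which its call begins. camera_info takes no time and is no camera call.
- hand_in(): hands the job in; it is judged then, once.
The state is a dict: "time": time; "qpos": joint angles; "qvel": joint speeds; "tau": joint torques, N m; "ee_pos": TCP position; "ee_rot": TCP orientation; "contact_force": force on the tool from outside, world axes, zero at the start; "torque": the same for the moment, N m; "opening": opening from 0.0 (shut) to 1.0 (fully open); "gripper_force": force on a finger pad.
Only numpy, scipy, OpenCV 4.12 (cv2) and the standard library are available. Lean on these libraries where they do the work, as an engineer would, in place of code of your own. Each camera call takes 0.05 s, during which the arm holds its last target. There are 200 camera calls.

## Working session

There is one attempt and no reset: what is moved stays moved. The work goes in short steps, Python scripts to look and compute and a tool call to move; the robot and the scene stay as the last step left them, time stands still between calls to the robot, and variables do not carry over. Pictures are saved under pics/ and viewed, at most 10 in all, crops included, and the job is handed in when it is done.

Besides the shell and the picture viewer there is one more tool, called after ">>>" by a JSON object that holds its "fn" and its "kwargs". jog_arm: Moves the arm, as the interface text tells. Its arguments: {"type":"object","properties":{"deltas":{"type":"array"},"squeeze":{"type":"number"}},"required":["deltas"]}

```bash
mkdir -p pics; ls; python3 - <<'E'
from plant import *
import cv2,numpy as np
o=get_obs();print(o)
for n in("top","side"):
    p,d=read_camera(n);np.savez("%s0.npz"%n,p=p,d=d)
    cv2.imwrite("pics/%s0.png"%n,p[:,:,::-1]);print(camera_info(n), (d>0).mean())
E
```

```text
pics
{'time': 0.0, 'qpos': array([ 1.06947287e+00,  2.07440027e-01,  1.54290115e+00, -5.71595264e-06,
        1.39352797e+00, -1.50491004e-01]), 'qvel': array([ 2.35326415e-05, -2.38925373e-03, -1.18350661e-03,  8.87849873e-04,
       -3.99838032e-04,  2.03101955e-03]), 'tau': array([ 3.94074577e-04, -3.70874798e+01, -2.81420553e+01,  6.99068327e-02,
        3.60535516e-02, -1.72553810e-04]), 'ee_pos': array([197.25113523, 539.293082  , 218.30447108]), 'ee_rot': array([-3.13934104e+00, -3.35740468e-04,  2.79076084e+00]), 'contact_force': array([-0.12445175, -0.25468106, -0.12254697]), 'torque': array([ 0.00192202, -0.01738611, -0.01471212]), 'gripper_force': 0.0, 'opening': 0.998518114895586}
{'mtx': array([[379.25587092,   0.        , 284.68825575],
       [  0.        , 379.25587092, 210.17417685],
       [  0.        ,   0.        ,   1.        ]]), 'world_from_camera': array([[-1.14396634e-03, -9.95568358e-01,  9.40336966e-02,
         4.53181722e+02],
       [-9.99883551e-01, -2.92205410e-04, -1.52577601e-02,
         7.66938496e+01],
       [ 1.52176203e-02, -9.40402008e-02, -9.95452091e-01,
         9.77945276e+02],
       [ 0.00000000e+00,  0.00000000e+00,  0.00000000e+00,
         1.00000000e+00]])} 0.9958801020408163
{'mtx': array([[405.0753452 ,   0.        , 283.02772533],
       [  0.        , 405.0753452 , 208.44061194],
       [  0.        ,   0.        ,   1.        ]]), 'world_from_camera': array([[-9.59302292e-01, -1.82740309e-01,  2.15279101e-01,
         3.39199789e+02],
       [-2.82366900e-01,  6.28430131e-01, -7.24806529e-01,
         8.71521511e+02],
       [-2.83650434e-03, -7.56096257e-01, -6.54454280e-01,
         7.96754365e+02],
       [ 0.00000000e+00,  0.00000000e+00,  0.00000000e+00,
         1.00000000e+00]])} 0.9958248299319727
```

View pics/top0.png

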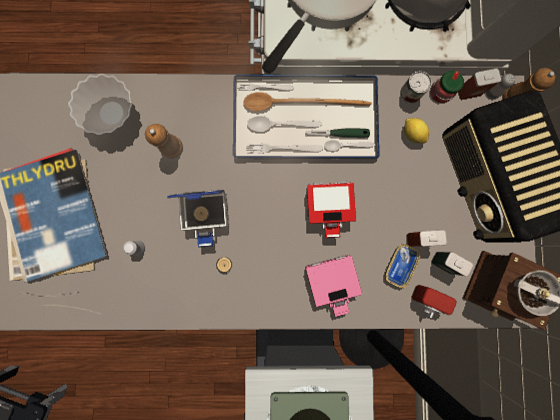

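View pics/side0.png

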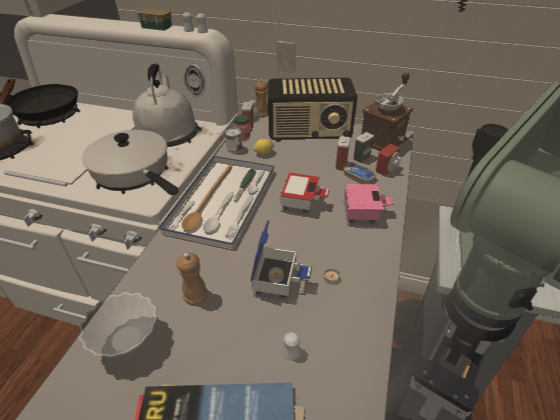

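Top view: candidates for the red box are red-with-white-label at (331,203), key (332,230), and pink at (333,283), which is the decoy. The blue box is open at (204,212) with its candle at (202,213). The loose tea light is at (224,265), shaker (133,248), mill (163,140). Next I measure from both views and make one enlarged crop.

```bash
cat > h.py <<'E'
from plant import *
import cv2,numpy as np
def grab(n,f=None):
    p,d=read_camera(n)
    if f: cv2.imwrite(f,p[:,:,::-1])
    return p,d,camera_info(n)
def cloud(d,c):
    K=c["mtx"];v,u=np.indices(d.shape)
    P=np.dstack([(u-K[0,2])/K[0,0]*d,(v-K[1,2])/K[1,1]*d,d])
    T=c["world_from_camera"];return P@T[:3,:3].T+T[:3,3]
def ray(c,u,v):
    T=c["world_from_camera"];r=T[:3,:3]@np.linalg.inv(c["mtx"])@[u,v,1.];return T[:3,3],r/np.linalg.norm(r)
def onplane(c,u,v,z):
    o,r=ray(c,u,v);return o+r*(z-o[2])/r[2]
def tri(c1,p1,c2,p2):
    o1,r1=ray(c1,*p1);o2,r2=ray(c2,*p2)
    t=np.linalg.lstsq(np.c_[r1,-r2],o2-o1,rcond=None)[0];a,b=o1+t[0]*r1,o2+t[1]*r2
    return (a+b)/2,np.linalg.norm(a-b)
E
cat > m.py <<'E'
from h import *
np.set_printoptions(precision=1,suppress=True)
D={n:(lambda z:(z["p"],z["d"],camera_info(n)))(np.load(n+"0.npz")) for n in("top","side")}
R={"top":{"red":(295,170,70,70),"blue":(160,180,75,75),"light":(212,253,25,25)},
   "side":{"red":(270,165,65,50),"blue":(240,215,80,85),"light":(320,265,25,22)}}
for n,(p,d,c) in D.items():
    W=cloud(d,c);hsv=cv2.cvtColor(p,cv2.COLOR_RGB2HSV);H,S,V=cv2.split(hsv)
    for k,(x,y,w,h) in R[n].items():
        m=np.zeros(H.shape,bool);m[y:y+h,x:x+w]=1
        if k=="red":m&=((H<8)|(H>172))&(S>170)&(V>60)
        if k=="blue":m&=(H>105)&(H<130)&(S>120)&(V>40)
        if k=="light":m&=(W[...,2]>7)&(W[...,2]<30)
        nn,lab,st,ce=cv2.connectedComponentsWithStats(m.astype(np.uint8))
        for i in range(1,nn):
            if st[i,4]<25: continue
            P=W[lab==i];r=cv2.minAreaRect(P[:,:2].astype(np.float32))
            print(n,k,"px",ce[i],st[i],"xyz med",np.median(P,0),"lo",np.percentile(P,2,0),"hi",np.percentile(P,98,0),"rect",np.round(r[0],1),np.round(r[1],1),round(r[2],1))
p=D["top"][0][165:300,150:370][:,:,::-1]
cv2.imwrite("pics/crop.png",cv2.resize(p,None,fx=3.6,fy=3.6,interpolation=cv2.INTER_CUBIC))
E
python3 m.py
```

```text
top red px [330.8 209.8] [307 183  49  55 890] xyz med [534.7 -48.8  65.9] lo [ 484.6 -105.3   51.6] hi [603.4   6.2  69.9] rect [537.1 -11.8] [132.1 205.1] 10.7
top blue px [193.8 194.9] [168 191  51   8 111] xyz med [564.4 262.1 152.8] lo [557.5 214.2 142.5] hi [574.3 314.9 156.8] rect [564.6 264.3] [ 15. 108.] 8.7
top blue px [205.3 239.3] [198 232  15  14 106] xyz med [467.9 254.6  54.1] lo [458.2 238.2  50. ] hi [484.1 272.7  66. ] rect [466.5 174.6] [197.2  30.5] 85.9
top light px [223.3 264.9] [216 258  16  15 171] xyz med [405.7 217.6  10. ] lo [388.8 198.3   7.3] hi [423.2 234.   18.9] rect [405.7 216. ] [37.2 35.2] 89.2
side red px [312.7 178.8] [308 176  10   7  48] xyz med [532.8 -93.   66. ] lo [ 519.3 -107.3   63.3] hi [547.  -78.7  68.6] rect [532.8 -93.4] [27.4 33.7] 13.9
side red px [322.6 192.4] [319 189   7   7  27] xyz med [492.6 -51.8  53.2] lo [486.7 -70.1  50.1] hi [499.1 -39.5  54.5] rect [492.4 -53.6] [32.5 14. ] 82.3
side red px [300.9 194.8] [282 190  32   9 114] xyz med [537.7  -6.6  66.1] lo [515.7 -29.4  63.8] hi [601.1   4.8  68.9] rect [558.2  -9.7] [88.3 36. ] 6.3
side blue px [263.7 236.7] [261 231   6  11  25] xyz med [564.9 265.1 153.7] lo [561.3 246.2 149.8] hi [570.2 276.6 155.8] rect [565.3 261.7] [ 7.7 32.4] 3.9
side blue px [304.  272.3] [300 267   9  11  62] xyz med [470.5 258.   54.2] lo [458.2 241.   50.4] hi [477.3 271.9  56.8] rect [402.2 554.3] [ 18.7 646.6] 12.9
side light px [331.9 275.7] [325 269  15  14 164] xyz med [409.  211.   10.1] lo [391.6 193.6   7.4] hi [425.8 232.2  16.4] rect [408.5 213. ] [35.3 41.8] 12.2
```

View pics/crop.png

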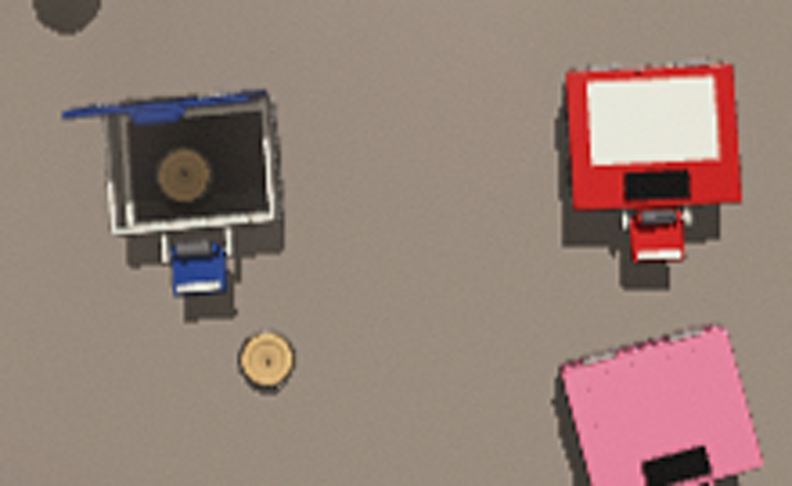

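Crop confirms: the red box has a saturated red cover with a white label at (331,203). The pink box at the bottom is a different colour and rotated, so it's not meant. Rib, lip and corner points come next.

```bash
cat > m2.py <<'E'
from h import *
np.set_printoptions(precision=1,suppress=True)
D={n:(lambda z:(z["p"],z["d"],camera_info(n)))(np.load(n+"0.npz")) for n in("top","side")}
c=D["top"][2]; q=lambda x,y,z: onplane(c,150+(x+.5)/3.6-.5,165+(y+.5)/3.6-.5,z)
def fit(F1,F2,B1,B2,rear,name):
    # corners front-left, front-right, back-left, back-right ; rear = origin to the back edge
    F1,F2,B1,B2=[np.array(a)[:2] for a in(F1,F2,B1,B2)]
    e=(F1-F2)+(B1-B2);yaw=np.arctan2(-e[0],e[1]);ax=np.array([np.cos(yaw),np.sin(yaw)])
    C=(F1+F2+B1+B2)/4
    print(name,"center",C,"yaw deg",np.degrees(yaw),"w",np.linalg.norm(F1-F2),np.linalg.norm(B1-B2),"d",np.linalg.norm(B1-F1),np.linalg.norm(B2-F2))
    O=C+ax*rear;return O,ax,yaw
O,ax,yr=fit(q(573,209,65),q(741,203,65),q(567,72,65),q(733,64,65),-4+0,"red")  # cover from -50..42 => centre -4
O=O+8*ax
print("red O",O,"rib pred",O-82*ax,"lip pred",O-36*ax)
print("rib px",q(658,255,54),"key front",q(659,262,50),"lip px",q(657,186,66))
O2,a2,yb=fit(q(113,234,60),q(274,218,60),q(108,112,60),q(270,96,60),0,"blue")
print("blue O",O2,"lip shut pred",O2-36*a2,"rib px",q(198,288,54),"light px",q(183,174,42))
print("cover tip",q(63,115,152),q(265,94,152))
# side/top triangulation of candle and light
p,d,cs=D["side"]
for n in("top","side"):
    p,d,cc=D[n];W=cloud(d,cc);h=cv2.cvtColor(p,cv2.COLOR_RGB2HSV)
    bx={"top":(198,228,15,12),"side":(0,0,0,0)}[n]
    for nm,(x,y,w,hh) in ({"rlip":(318,208,28,14)} if n=="top" else {"rlip":(305,180,22,22)}).items():
        m=np.zeros(h.shape[:2],bool);m[y:y+hh,x:x+w]=1;m&=(h[...,2]<50)&(W[...,2]>58)
        P=W[m];v,u=np.nonzero(m);print(n,nm,m.sum(),(u.mean(),v.mean()),np.median(P,0))
print(tri(c,(223.3,264.9),D["side"][2],(331.9,275.7)))
ps=D["side"][0];b=np.hstack([cv2.resize(ps[y:y+60,x:x+60][:,:,::-1],None,fx=6.6,fy=6.6,interpolation=cv2.INTER_CUBIC) for x,y in((275,165),(250,240))])
cv2.imwrite("pics/crop2.png",b)
E
python3 m2.py
```

```text
red center [557.9 -50.2] yaw deg 2.4470392699389025 w 113.08878387265509 112.88907315026002 d 92.88568890978321 94.51805675631891
red O [561.9 -50. ] rib pred [480.  -53.5] lip pred [525.9 -51.6]
rib px [478.6 -53.7  54. ] key front [473.9 -54.9  50. ] lip px [524.5 -51.9  66. ]
blue center [539.3 261.1] yaw deg 5.727843195561837 w 107.91090820923961 109.49828676248804 d 82.49152499145335 82.73471102967974
blue O [539.3 261.1] lip shut pred [503.5 257.5] rib px [456.7 256.3  54. ] light px [534.6 270.3  42. ]
cover tip [561.  320.9 152. ] [573.9 198.7 152. ]
top rlip 119 (np.float64(332.0), np.float64(215.94117647058823)) [525.  -51.2  68.4]
side rlip 0 (np.float64(nan), np.float64(nan)) [nan nan nan]
(array([407.3, 216.3,  15.8]), np.float64(2.327785649390478))m2.py:26: RuntimeWarning: Mean of empty slice.
  P=W[m];v,u=np.nonzero(m);print(n,nm,m.sum(),(u.mean(),v.mean()),np.median(P,0))
  ret = ret.dtype.type(ret / rcount)
  return _methods._mean(a, axis=axis, dtype=dtype,
  ret = um.true_divide(
```

View pics/crop2.png

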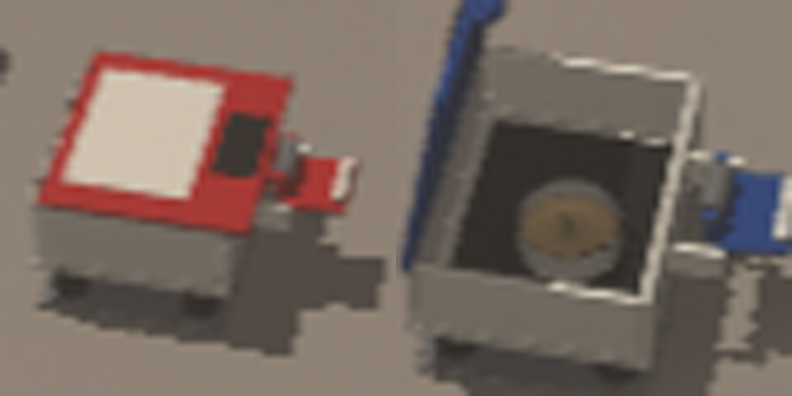

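Side crop: red lip at about (311,186), red rib at (327,192), and the blue tub's candle near its middle. Heights and sizes agree with the text, with cover w 113, d 93, z 66, and the tea light at z 15.8.

```bash
python3 - <<'E'
from h import *
import plant
print([ (k,getattr(plant,k)) for k in dir(plant) if not k.startswith('__') and not callable(getattr(plant,k))])
print(globals().get('finger_overhang'))
ct=camera_info("top");cs=camera_info("side")
print("rib",tri(ct,(332.4,235.5),cs,(326.6,191.8)),"lip",tri(ct,(332,216),cs,(311,186.5)))
E
```

```text
[('finger_overhang', 14.0)]
14.0
rib (array([479.5527624 , -52.8318196 ,  58.70171072]), np.float64(2.368659676024131)) lip (array([526.23112061, -50.92622461,  69.52569473]), np.float64(2.6063828121258936))
```

>>> {"fn": "jog_arm", "kwargs": {"deltas": [{"dx": 4, "dy": -2, "dz": 1, "az": 0.11, "hand": 1}, {"dx": 4, "dy": -2, "dz": 1, "az": 0.11}, {"dx": 4, "dy": -2, "dz": 1, "az": 0.11}, {"dx": 4, "dy": -2, "dz": 1, "az": 0.12}], "squeeze": 10}}

```text
invalid input at $.deltas[0]: expected keys ax, ay, az, dx, dy, dz, hand
```

>>> {"fn": "jog_arm", "kwargs": {"deltas": [{"ax": 0, "ay": 0, "az": 0.11, "dx": 3.8, "dy": -2.5, "dz": 0, "hand": 1}, {"ax": 0, "ay": 0, "az": 0.11, "dx": 3.8, "dy": -2.5, "dz": 0, "hand": 1}, {"ax": 0, "ay": 0, "az": 0.11, "dx": 3.8, "dy": -2.5, "dz": 0, "hand": 1}, {"ax": 0, "ay": 0, "az": 0.12, "dx": 3.8, "dy": -2.5, "dz": 0, "hand": 1}, {"ax": 0, "ay": 0, "az": 0, "dx": 3.8, "dy": -2.5, "dz": 0, "hand": 1}, {"ax": 0, "ay": 0, "az": 0, "dx": 3.8, "dy": -2.5, "dz": 0, "hand": 1}, {"ax": 0, "ay": 0, "az": 0, "dx": 3.8, "dy": -2.5, "dz": 0, "hand": 1}, {"ax": 0, "ay": 0, "az": 0, "dx": 3.8, "dy": -2.5, "dz": 0, "hand": 1}], "squeeze": 10}}

```text
time: 0.9
ee_pos: [502.7, 338.6, 218.9]
ee_rot: [-3.141, -0.001, -3.043]
contact_force: [0.9, 1.0, -0.7]
opening: 0.351
gripper_force: 0.0
```

>>> {"fn": "jog_arm", "kwargs": {"deltas": [{"ax": 0, "ay": 0, "az": 0, "dx": 3.9, "dy": -2.4, "dz": 0, "hand": 1}, {"ax": 0, "ay": 0, "az": 0, "dx": 3.9, "dy": -2.4, "dz": 0, "hand": 1}, {"ax": 0, "ay": 0, "az": 0, "dx": 3.9, "dy": -2.3, "dz": 0, "hand": 1}, {"ax": 0, "ay": 0, "az": 0, "dx": 0, "dy": 0, "dz": -2, "hand": 1}, {"ax": 0, "ay": 0, "az": 0, "dx": 0, "dy": 0, "dz": -3, "hand": 1}, {"ax": 0, "ay": 0, "az": 0, "dx": 0, "dy": 0, "dz": -3, "hand": 1}, {"ax": 0, "ay": 0, "az": 0, "dx": 0, "dy": 0, "dz": 0, "hand": 1}], "squeeze": 10}}

```text
time: 1.6
ee_pos: [614.4, 267.4, 132.8]
ee_rot: [-3.139, -0.012, -3.043]
contact_force: [-0.2, 0.4, 0.2]
opening: 0.004
gripper_force: 0.0
```

```bash
python3 - <<'E'
from h import *
p,d,c=grab("side")
q,_,_=grab("top")
a=cv2.resize(p[150:330,180:360][:,:,::-1],(396,396),interpolation=cv2.INTER_CUBIC);b=cv2.resize(q[120:300,110:290][:,:,::-1],(396,396),interpolation=cv2.INTER_CUBIC)
cv2.imwrite("pics/a1.png",np.hstack([a,b]));print(get_obs()["ee_pos"])
E
```

```text
[617.90209248 268.82443214 138.63915893]
```

View pics/a1.png

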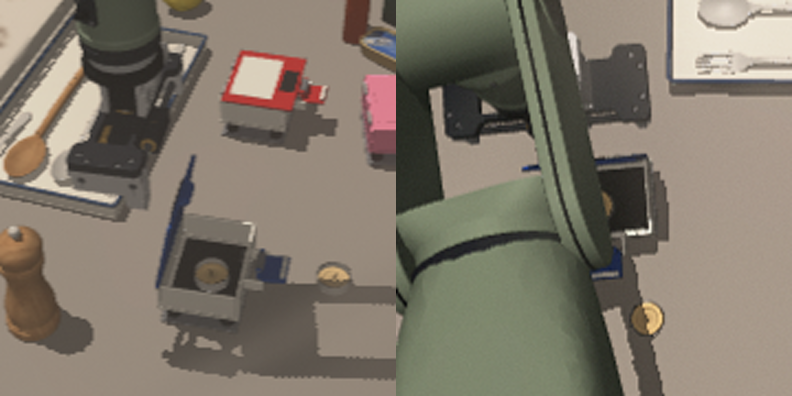

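>>> {"fn": "jog_arm", "kwargs": {"deltas": [{"ax": 0, "ay": 0, "az": 0, "dx": -1.8, "dy": -0.2, "dz": 0.5, "hand": 1}, {"ax": 0, "ay": 0, "az": 0, "dx": -1.7, "dy": -0.2, "dz": 0.2, "hand": 1}, {"ax": 0, "ay": 0, "az": 0, "dx": -1.6, "dy": -0.2, "dz": -0.3, "hand": 1}, {"ax": 0, "ay": 0, "az": 0, "dx": -1.3, "dy": -0.1, "dz": -0.6, "hand": 1}, {"ax": 0, "ay": 0, "az": 0, "dx": -1.2, "dy": -0.1, "dz": -0.8, "hand": 1}, {"ax": 0, "ay": 0, "az": 0, "dx": -1.0, "dy": -0.1, "dz": -1.0, "hand": 1}, {"ax": 0, "ay": 0, "az": 0, "dx": -0.8, "dy": -0.1, "dz": -1.2, "hand": 1}, {"ax": 0, "ay": 0, "az": 0, "dx": 0, "dy": 0, "dz": 0, "hand": 1}]}}

```text
time: 2.5
ee_pos: [523.6, 259.2, 107.4]
ee_rot: [3.142, -0.001, -3.042]
contact_force: [-0.2, -0.3, -0.1]
opening: 0.008
gripper_force: 0.2
```

>>> {"fn": "jog_arm", "kwargs": {"deltas": [{"ax": 0, "ay": 0, "az": 0, "dx": -1.0, "dy": -0.1, "dz": -0.5, "hand": 1}, {"ax": 0, "ay": 0, "az": 0, "dx": -1.0, "dy": -0.1, "dz": -0.5, "hand": 1}, {"ax": 0, "ay": 0, "az": 0, "dx": 0, "dy": 0, "dz": -0.4, "hand": 1}, {"ax": 0, "ay": 0, "az": 0, "dx": 0, "dy": 0, "dz": 0, "hand": 1}]}}

```text
time: 2.9
ee_pos: [503.4, 256.8, 92.5]
ee_rot: [-3.141, -0.002, -3.042]
contact_force: [-0.4, -0.7, 0.4]
opening: 0.007
gripper_force: 0.2
```

```bash
python3 - <<'E'
from h import *
p,d,c=grab("side")
q,_,_=grab("top")
a=cv2.resize(p[190:310,220:340][:,:,::-1],(396,396),interpolation=cv2.INTER_CUBIC);b=cv2.resize(q[150:270,150:270][:,:,::-1],(396,396),interpolation=cv2.INTER_CUBIC)
cv2.imwrite("pics/a2.png",np.hstack([a,b]));print(get_obs()["ee_pos"],get_obs()["contact_force"])
E
```

```text
[504.46392723 256.89150277  93.20979164] [0.35246296 0.53632704 0.48868929]
```

View pics/a2.png

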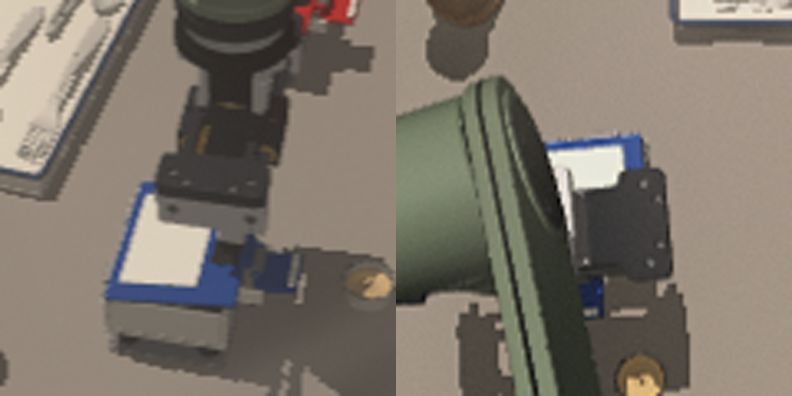

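>>> {"fn": "jog_arm", "kwargs": {"deltas": [{"ax": 0, "ay": 0, "az": 0, "dx": 0, "dy": 0.1, "dz": -0.1, "hand": 1}, {"ax": 0, "ay": 0, "az": 0, "dx": 0, "dy": 0.1, "dz": -0.1, "hand": 1}, {"ax": 0, "ay": 0, "az": 0, "dx": 0, "dy": 0, "dz": -0.1, "hand": 1}, {"ax": 0, "ay": 0, "az": 0, "dx": 0, "dy": 0, "dz": -0.1, "hand": 1}, {"ax": 0, "ay": 0, "az": 0, "dx": 0, "dy": 0, "dz": 0, "hand": 1}]}}

```text
time: 3.5
ee_pos: [504.8, 259.0, 89.5]
ee_rot: [3.142, 0.0, -3.042]
contact_force: [1.2, -0.7, 1.4]
opening: 0.005
gripper_force: 0.5
```

>>> {"fn": "jog_arm", "kwargs": {"deltas": [{"ax": 0, "ay": 0, "az": 0, "dx": -0.1, "dy": 0, "dz": -0.1, "hand": 1}, {"ax": 0, "ay": 0, "az": 0, "dx": 0, "dy": 0, "dz": -0.1, "hand": 1}, {"ax": 0, "ay": 0, "az": 0, "dx": 0, "dy": 0, "dz": -0.1, "hand": 1}, {"ax": 0, "ay": 0, "az": 0, "dx": 0, "dy": 0, "dz": 0, "hand": 1}]}}

```text
time: 3.9
ee_pos: [504.5, 259.1, 86.9]
ee_rot: [3.141, 0.002, -3.042]
contact_force: [2.6, -0.7, 3.3]
opening: 0.002
gripper_force: 1.5
```

>>> {"fn": "jog_arm", "kwargs": {"deltas": [{"ax": 0, "ay": 0, "az": 0, "dx": -0.1, "dy": 0, "dz": -0.1, "hand": 1}, {"ax": 0, "ay": 0, "az": 0, "dx": 0, "dy": 0, "dz": -0.1, "hand": 1}, {"ax": 0, "ay": 0, "az": 0, "dx": 0, "dy": 0, "dz": -0.1, "hand": 1}, {"ax": 0, "ay": 0, "az": 0, "dx": 0, "dy": 0, "dz": 0, "hand": 1}]}}

```text
time: 4.3
ee_pos: [504.0, 259.2, 84.2]
ee_rot: [3.141, 0.003, -3.042]
contact_force: [4.7, -0.5, 3.7]
opening: 0.005
gripper_force: 2.4
```

>>> {"fn": "jog_arm", "kwargs": {"deltas": [{"ax": 0, "ay": 0, "az": 0, "dx": 0.1, "dy": 0, "dz": 0, "hand": 1}, {"ax": 0, "ay": 0, "az": 0, "dx": 0.1, "dy": 0, "dz": -0.1, "hand": 1}, {"ax": 0, "ay": 0, "az": 0, "dx": 0, "dy": 0, "dz": -0.1, "hand": 1}, {"ax": 0, "ay": 0, "az": 0, "dx": 0, "dy": 0, "dz": 0, "hand": 1}]}}

```text
time: 4.7
ee_pos: [504.2, 259.1, 81.6]
ee_rot: [3.141, -0.001, -3.042]
contact_force: [2.1, -1.0, 6.0]
opening: 0.005
gripper_force: 3.2
```

>>> {"fn": "jog_arm", "kwargs": {"deltas": [{"ax": 0, "ay": 0, "az": 0, "dx": 0, "dy": 0, "dz": -0.1, "hand": 1}, {"ax": 0, "ay": 0, "az": 0, "dx": 0, "dy": 0, "dz": -0.1, "hand": 1}, {"ax": 0, "ay": 0, "az": 0, "dx": 0, "dy": 0, "dz": -0.1, "hand": 1}, {"ax": 0, "ay": 0, "az": 0, "dx": 0, "dy": 0, "dz": 0, "hand": 1}]}}

```text
time: 5.1
ee_pos: [504.2, 259.2, 79.0]
ee_rot: [3.141, -0.001, -3.042]
contact_force: [0.6, -0.9, 8.6]
opening: 0.007
gripper_force: 4.2
```

>>> {"fn": "jog_arm", "kwargs": {"deltas": [{"ax": 0, "ay": 0, "az": 0, "dx": 0, "dy": 0, "dz": -0.1, "hand": 1}, {"ax": 0, "ay": 0, "az": 0, "dx": 0, "dy": 0, "dz": -0.1, "hand": 1}, {"ax": 0, "ay": 0, "az": 0, "dx": 0, "dy": 0, "dz": 0, "hand": 1}]}}

```text
time: 5.4
ee_pos: [504.2, 259.2, 77.3]
ee_rot: [3.141, -0.001, -3.042]
contact_force: [0.7, -1.2, 8.7]
opening: 0.006
gripper_force: 4.8
```

>>> {"fn": "jog_arm", "kwargs": {"deltas": [{"ax": 0, "ay": 0, "az": 0, "dx": 0, "dy": 0, "dz": -0.1, "hand": 1}, {"ax": 0, "ay": 0, "az": 0, "dx": 0, "dy": 0, "dz": 0, "hand": 1}]}}

```text
time: 5.6
ee_pos: [504.2, 259.2, 76.4]
ee_rot: [3.141, -0.001, -3.042]
contact_force: [-1.1, -1.3, 10.2]
opening: 0.005
gripper_force: 5.1
```

>>> {"fn": "jog_arm", "kwargs": {"deltas": [{"ax": 0, "ay": 0, "az": 0, "dx": 0, "dy": 0, "dz": -0.1, "hand": 1}, {"ax": 0, "ay": 0, "az": 0, "dx": 0, "dy": 0, "dz": 0, "hand": 1}]}}

```text
time: 5.8
ee_pos: [504.2, 259.2, 75.5]
ee_rot: [3.141, -0.001, -3.042]
contact_force: [0.2, -2.1, 10.9]
opening: 0.005
gripper_force: 5.4
```

>>> {"fn": "jog_arm", "kwargs": {"deltas": [{"ax": 0, "ay": 0, "az": 0, "dx": 0, "dy": 0, "dz": -0.1, "hand": 1}, {"ax": 0, "ay": 0, "az": 0, "dx": 0, "dy": 0, "dz": 0, "hand": 1}]}}

```text
time: 6.0
ee_pos: [504.2, 259.2, 74.6]
ee_rot: [3.141, -0.001, -3.042]
contact_force: [-0.3, -1.3, 11.6]
opening: 0.005
gripper_force: 5.7
```

>>> {"fn": "jog_arm", "kwargs": {"deltas": [{"ax": 0, "ay": 0, "az": 0, "dx": 0, "dy": 0, "dz": -0.1, "hand": 1}, {"ax": 0, "ay": 0, "az": 0, "dx": 0, "dy": 0, "dz": 0, "hand": 1}]}}

```text
time: 6.2
ee_pos: [503.8, 259.1, 73.3]
ee_rot: [3.141, -0.002, -3.042]
contact_force: [-1.6, -0.6, 6.1]
opening: 0.008
gripper_force: 3.2
```

>>> {"fn": "jog_arm", "kwargs": {"deltas": [{"ax": 0, "ay": 0, "az": 0, "dx": 0, "dy": 0, "dz": -0.1, "hand": 1}, {"ax": 0, "ay": 0, "az": 0, "dx": 0, "dy": 0, "dz": 0, "hand": 1}]}}

```text
time: 6.4
ee_pos: [503.0, 259.0, 71.1]
ee_rot: [3.141, -0.003, -3.042]
contact_force: [-1.4, -0.8, 7.8]
opening: 0.003
gripper_force: 3.7
```

The click came: force dropped from 11.6 to 6.1 N. Retreat, then check by camera. I then go to the red key rib.

>>> {"fn": "jog_arm", "kwargs": {"deltas": [{"ax": 0, "ay": 0, "az": 0, "dx": 0, "dy": 0, "dz": 0, "hand": 1}, {"ax": 0, "ay": 0, "az": 0, "dx": 0, "dy": 0, "dz": 0, "hand": 1}, {"ax": 0, "ay": 0, "az": 0, "dx": 0, "dy": 0, "dz": 0.5, "hand": 1}, {"ax": 0, "ay": 0, "az": 0, "dx": 0, "dy": 0, "dz": 1.5, "hand": 1}, {"ax": 0, "ay": 0, "az": 0, "dx": -0.3, "dy": -4, "dz": 2, "hand": 1}, {"ax": 0, "ay": 0, "az": -0.05, "dx": -0.3, "dy": -4.5, "dz": 0, "hand": 1}, {"ax": 0, "ay": 0, "az": 0, "dx": -0.3, "dy": -4.5, "dz": 0, "hand": 1}, {"ax": 0, "ay": 0, "az": 0, "dx": -0.3, "dy": -4.5, "dz": 0, "hand": 1}]}}

```text
time: 7.2
ee_pos: [491.4, 82.9, 111.7]
ee_rot: [3.141, -0.001, -3.091]
contact_force: [0.6, -0.4, -1.2]
opening: 0.003
gripper_force: 0.0
```

>>> {"fn": "jog_arm", "kwargs": {"deltas": [{"ax": 0, "ay": 0, "az": 0, "dx": -0.3, "dy": -4.5, "dz": 0, "hand": 1}, {"ax": 0, "ay": 0, "az": 0, "dx": -0.3, "dy": -4.5, "dz": 0, "hand": 1}, {"ax": 0, "ay": 0, "az": 0, "dx": -0.3, "dy": -4.5, "dz": 0, "hand": 1}, {"ax": 0, "ay": 0, "az": 0, "dx": 0, "dy": 0, "dz": 0, "hand": 1}, {"ax": 0, "ay": 0, "az": 0, "dx": 0, "dy": 0, "dz": 0, "hand": 1}]}}

```text
time: 7.7
ee_pos: [482.9, -51.4, 111.4]
ee_rot: [3.14, -0.001, -3.095]
contact_force: [-0.2, 0.1, -1.0]
opening: 0.006
gripper_force: 0.0
```

```bash
cat > chk.py <<'E'
from h import *
np.set_printoptions(precision=1,suppress=True)
o=get_obs();print(o["time"],o["ee_pos"],o["contact_force"])
p,d,c=grab("top");W=cloud(d,c);P=W.reshape(-1,3);h=cv2.cvtColor(p,cv2.COLOR_RGB2HSV).reshape(-1,3)
for n,O,yaw,m in(("red",(562,-50),.043,((h[:,0]<8)|(h[:,0]>172))&(h[:,1]>150)),("blue",(538.5,262),.1,(h[:,0]>105)&(h[:,0]<130)&(h[:,1]>120))):
    R=np.array([[np.cos(yaw),-np.sin(yaw)],[np.sin(yaw),np.cos(yaw)]]);L=(P[:,:2]-O)@R
    k=m&(abs(L[:,1])<54)&(abs(L[:,0])<100)&(P[:,2]>30)
    for a,b in((-90,-52),(-50,-44),(-44,-30),(-30,0),(0,30),(30,60)):
        s=k&(L[:,0]>a)&(L[:,0]<b)
        if s.sum()>3: print(n,(a,b),s.sum(),"z",np.median(P[s,2]))
E
python3 chk.py
```

```text
7.7 [482.9 -51.4 111.4] [-0.2  0.1 -1. ]
red (-44, -30) 68 z 66.25419767816652
red (-30, 0) 88 z 66.48397403464537
red (0, 30) 63 z 66.59504435257952
red (30, 60) 120 z 65.94357976497622
blue (-90, -52) 107 z 54.43024012453793
blue (-50, -44) 87 z 66.10178975222732
blue (-44, -30) 158 z 66.24158598633522
blue (-30, 0) 206 z 66.15695895840412
blue (0, 30) 96 z 66.5210358195385
blue (30, 60) 104 z 66.36098563163966
```

Blue cover is flat at z 66 over its whole length, so it is shut. Next is the red key.

>>> {"fn": "jog_arm", "kwargs": {"deltas": [{"ax": 0, "ay": 0, "az": 0, "dx": -0.5, "dy": -0.2, "dz": -1.2, "hand": 1}, {"ax": 0, "ay": 0, "az": 0, "dx": 0, "dy": 0, "dz": -1.2, "hand": 1}, {"ax": 0, "ay": 0, "az": 0, "dx": 0, "dy": 0, "dz": -1.2, "hand": 1}, {"ax": 0, "ay": 0, "az": 0, "dx": 0, "dy": 0, "dz": -0.3, "hand": 1}, {"ax": 0, "ay": 0, "az": 0, "dx": 0, "dy": 0, "dz": 0, "hand": 1}]}}

```text
time: 8.25
ee_pos: [477.6, -52.2, 71.2]
ee_rot: [3.141, -0.003, -3.092]
contact_force: [0.7, 0.1, 1.5]
opening: 0.007
gripper_force: 0.0
```

>>> {"fn": "jog_arm", "kwargs": {"deltas": [{"ax": 0, "ay": 0, "az": 0, "dx": 0, "dy": 0, "dz": -0.1, "hand": 1}, {"ax": 0, "ay": 0, "az": 0, "dx": 0, "dy": 0, "dz": -0.1, "hand": 1}, {"ax": 0, "ay": 0, "az": 0, "dx": 0, "dy": 0, "dz": -0.1, "hand": 1}, {"ax": 0, "ay": 0, "az": 0, "dx": 0, "dy": 0, "dz": -0.1, "hand": 1}, {"ax": 0, "ay": 0, "az": 0, "dx": 0, "dy": 0, "dz": 0, "hand": 1}]}}

```text
time: 8.75
ee_pos: [478.9, -53.2, 68.8]
ee_rot: [-3.141, 0.001, -3.092]
contact_force: [-0.1, 0.3, 3.4]
opening: 0.006
gripper_force: 1.5
```

>>> {"fn": "jog_arm", "kwargs": {"deltas": [{"ax": 0, "ay": 0, "az": 0, "dx": 0, "dy": 0, "dz": -0.1, "hand": 1}, {"ax": 0, "ay": 0, "az": 0, "dx": 0, "dy": 0, "dz": -0.1, "hand": 1}, {"ax": 0, "ay": 0, "az": 0, "dx": 0, "dy": 0, "dz": 0, "hand": 1}]}}

```text
time: 9.05
ee_pos: [478.5, -53.2, 66.5]
ee_rot: [-3.141, -0.0, -3.092]
contact_force: [-2.2, 0.2, 4.9]
opening: 0.003
gripper_force: 2.2
```

>>> {"fn": "jog_arm", "kwargs": {"deltas": [{"ax": 0, "ay": 0, "az": 0, "dx": 0, "dy": 0, "dz": -0.1, "hand": 1}, {"ax": 0, "ay": 0, "az": 0, "dx": 0, "dy": 0, "dz": -0.1, "hand": 1}, {"ax": 0, "ay": 0, "az": 0, "dx": 0, "dy": 0, "dz": 0, "hand": 1}]}}

```text
time: 9.35
ee_pos: [478.2, -53.1, 64.2]
ee_rot: [-3.141, -0.001, -3.092]
contact_force: [-2.9, -0.5, 4.4]
opening: 0.003
gripper_force: 2.5
```

```bash
python3 chk.py | grep -v blue
```

```text
9.35 [478.2 -53.1  64.2] [-2.9 -0.5  4.4]
red (0, 30) 233 z 147.54536855699507
red (30, 60) 26 z 81.87043820382667
```

Red cover is up (147 mm). Retract and go to the tea light.

>>> {"fn": "jog_arm", "kwargs": {"deltas": [{"ax": 0, "ay": 0, "az": 0, "dx": -0.5, "dy": 0, "dz": 2, "hand": 1}, {"ax": 0, "ay": 0, "az": 0, "dx": -0.5, "dy": 0, "dz": 3, "hand": -1}, {"ax": 0, "ay": 0, "az": 0, "dx": -1.2, "dy": 4.5, "dz": 0, "hand": -1}, {"ax": 0, "ay": 0, "az": 0, "dx": -1, "dy": 4.5, "dz": 0, "hand": -1}, {"ax": 0, "ay": 0, "az": 0, "dx": -1, "dy": 4.5, "dz": 0, "hand": -1}, {"ax": 0, "ay": 0, "az": 0, "dx": -1, "dy": 4.5, "dz": 0, "hand": -1}, {"ax": 0, "ay": 0, "az": 0, "dx": -1, "dy": 4.5, "dz": 0, "hand": -1}, {"ax": 0, "ay": 0, "az": 0, "dx": -1, "dy": 4.4, "dz": 0, "hand": -1}]}}

```text
time: 10.2
ee_pos: [406.3, 218.3, 114.2]
ee_rot: [3.14, 0.002, -3.093]
contact_force: [0.9, -0.2, 0.0]
opening: 0.561
gripper_force: 0.0
```

>>> {"fn": "jog_arm", "kwargs": {"deltas": [{"ax": 0, "ay": 0, "az": 0, "dx": 0, "dy": 0, "dz": 0, "hand": -1}, {"ax": 0, "ay": 0, "az": 0, "dx": 0, "dy": 0, "dz": 0, "hand": -1}, {"ax": 0, "ay": 0, "az": 0, "dx": 0, "dy": 0, "dz": 0, "hand": -1}]}}

```text
time: 10.5
ee_pos: [406.9, 215.3, 114.1]
ee_rot: [-3.141, 0.0, -3.093]
contact_force: [0.3, 0.5, -0.6]
opening: 0.821
gripper_force: 0.0
```

```bash
python3 - <<'E'
from h import *
np.set_printoptions(precision=1,suppress=True)
o=get_obs();print(o["ee_pos"],o["opening"])
p,d,c=grab("side");W=cloud(d,c);m=np.zeros(d.shape,bool);m[260:292,315:350]=1;m&=(W[...,2]>7)&(W[...,2]<25)
P=W[m];print(m.sum(),np.median(P,0),cv2.minAreaRect(P[:,:2].astype(np.float32)))
p,d,c=grab("top");W=cloud(d,c);h=cv2.cvtColor(p,cv2.COLOR_RGB2HSV);v,u=np.indices(d.shape)
E
```

```text
[406.9 215.3 114.1] 0.8211620504518056
162 [409.  210.1  10. ] ((408.39752197265625, 213.27117919921875), (35.39778137207031, 39.46372604370117), 12.177712440490723)
```

Positions agree. Descend and grasp.

>>> {"fn": "jog_arm", "kwargs": {"deltas": [{"ax": 0, "ay": 0, "az": 0, "dx": 0, "dy": 0, "dz": -2.5, "hand": -1}, {"ax": 0, "ay": 0, "az": 0, "dx": 0, "dy": 0, "dz": -2.5, "hand": -1}, {"ax": 0, "ay": 0, "az": 0, "dx": 0, "dy": 0, "dz": -2.5, "hand": -1}, {"ax": 0, "ay": 0, "az": 0, "dx": 0, "dy": 0, "dz": -1.5, "hand": -1}, {"ax": 0, "ay": 0, "az": 0, "dx": 0, "dy": 0, "dz": -0.5, "hand": -1}, {"ax": 0, "ay": 0, "az": 0, "dx": 0, "dy": 0, "dz": 0, "hand": -1}]}}

```text
time: 11.2
ee_pos: [406.5, 214.9, 18.9]
ee_rot: [-3.141, -0.001, -3.094]
contact_force: [0.1, -0.3, -0.6]
opening: 0.999
gripper_force: 0.0
```

>>> {"fn": "jog_arm", "kwargs": {"deltas": [{"ax": 0, "ay": 0, "az": 0, "dx": 0, "dy": 0, "dz": -0.2, "hand": 1}, {"ax": 0, "ay": 0, "az": 0, "dx": 0, "dy": 0, "dz": 0, "hand": 1}, {"ax": 0, "ay": 0, "az": 0, "dx": 0, "dy": 0, "dz": 0, "hand": 1}, {"ax": 0, "ay": 0, "az": 0, "dx": 0, "dy": 0, "dz": 0, "hand": 1}, {"ax": 0, "ay": 0, "az": 0, "dx": 0, "dy": 0, "dz": 0, "hand": 1}, {"ax": 0, "ay": 0, "az": 0, "dx": 0, "dy": 0, "dz": 0, "hand": 1}, {"ax": 0, "ay": 0, "az": 0, "dx": 0, "dy": 0, "dz": 0, "hand": 1}], "squeeze": 8}}

```text
time: 11.9
ee_pos: [406.6, 216.0, 17.5]
ee_rot: [-3.142, 0.0, -3.092]
contact_force: [0.0, -0.7, 0.0]
opening: 0.442
gripper_force: 0.1
```

>>> {"fn": "jog_arm", "kwargs": {"deltas": [{"ax": 0, "ay": 0, "az": 0, "dx": 0, "dy": 0, "dz": 0, "hand": 1}, {"ax": 0, "ay": 0, "az": 0, "dx": 0, "dy": 0, "dz": 0, "hand": 1}, {"ax": 0, "ay": 0, "az": 0, "dx": 0, "dy": 0, "dz": 0, "hand": 1}, {"ax": 0, "ay": 0, "az": 0, "dx": 0, "dy": 0, "dz": 1.5, "hand": 1}, {"ax": 0, "ay": 0, "az": 0, "dx": 0, "dy": 0, "dz": 3, "hand": 1}, {"ax": 0, "ay": 0, "az": 0, "dx": 0, "dy": 0, "dz": 4, "hand": 1}, {"ax": 0, "ay": 0, "az": 0, "dx": 0, "dy": 0, "dz": 2, "hand": 1}]}}

```text
time: 12.6
ee_pos: [408.2, 216.6, 125.4]
ee_rot: [3.14, 0.004, -3.092]
contact_force: [-0.6, 0.2, -0.7]
opening: 0.395
gripper_force: 8.0
```

```bash
python3 - <<'E'
from h import *
np.set_printoptions(precision=1,suppress=True)
for n,(x,y,w,h) in {"top":(290,150,90,90),"side":(250,120,90,80)}.items():
    p,d,c=grab(n);W=cloud(d,c);H=cv2.cvtColor(p,cv2.COLOR_RGB2HSV)
    m=np.zeros(d.shape,bool);m[y:y+h,x:x+w]=1;m&=((H[...,0]<8)|(H[...,0]>172))&(H[...,1]>150)&(abs(W[...,1]+50)<54)&(W[...,2]>72)&(W[...,2]<170)
    P=W[m];z=P[:,2];
    for a in range(75,160,12):
        s=(z>a)&(z<a+12)
        if s.sum()>2:print(n,a,s.sum(),np.median(P[s],0))
E
```

```text
top 75 90 [607.4 -50.1  80.5]
top 87 97 [610.4 -51.3  92.6]
top 99 100 [613.5 -46.5 105. ]
top 111 102 [616.6 -49.3 116.9]
top 123 94 [619.4 -47.7 128.2]
top 135 83 [623.  -65.3 141.3]
top 147 156 [625.1 -45.5 150.8]
side 147 41 [626.8 -44.5 151. ]
```

>>> {"fn": "jog_arm", "kwargs": {"deltas": [{"ax": 0, "ay": 0, "az": 0, "dx": 2.1, "dy": -3.8, "dz": 0, "hand": 1}, {"ax": 0, "ay": 0, "az": 0, "dx": 2.1, "dy": -3.8, "dz": 0, "hand": 1}, {"ax": 0, "ay": 0, "az": 0, "dx": 2.1, "dy": -3.8, "dz": 0, "hand": 1}, {"ax": 0, "ay": 0, "az": 0, "dx": 2.1, "dy": -3.8, "dz": 0, "hand": 1}, {"ax": 0, "ay": 0, "az": 0, "dx": 2.1, "dy": -3.8, "dz": 0, "hand": 1}, {"ax": 0, "ay": 0, "az": 0, "dx": 2.1, "dy": -3.8, "dz": 0, "hand": 1}, {"ax": 0, "ay": 0, "az": 0, "dx": 2.0, "dy": -3.8, "dz": 0, "hand": 1}, {"ax": 0, "ay": 0, "az": 0, "dx": 0, "dy": 0, "dz": 0, "hand": 1}]}}

```text
time: 13.5
ee_pos: [554.0, -54.5, 120.8]
ee_rot: [-3.14, -0.0, -3.098]
contact_force: [-0.2, 0.7, -0.7]
opening: 0.392
gripper_force: 8.0
```

>>> {"fn": "jog_arm", "kwargs": {"deltas": [{"ax": 0, "ay": 0, "az": 0, "dx": 0, "dy": 0, "dz": 0, "hand": 1}]}}

```text
time: 13.6
ee_pos: [551.4, -50.4, 120.3]
ee_rot: [3.14, -0.004, -3.095]
contact_force: [-0.0, 0.1, 0.1]
opening: 0.389
gripper_force: 8.0
```

>>> {"fn": "jog_arm", "kwargs": {"deltas": [{"ax": 0, "ay": 0, "az": 0, "dx": 0, "dy": 0, "dz": -2, "hand": 1}, {"ax": 0, "ay": 0, "az": 0, "dx": 0, "dy": 0, "dz": -2, "hand": 1}, {"ax": 0, "ay": 0, "az": 0, "dx": 0, "dy": 0, "dz": -2, "hand": 1}, {"ax": 0, "ay": 0, "az": 0, "dx": 0, "dy": 0, "dz": -0.9, "hand": 1}, {"ax": 0, "ay": 0, "az": 0, "dx": 0, "dy": 0, "dz": 0, "hand": 1}]}}

```text
time: 14.1
ee_pos: [550.1, -48.3, 51.2]
ee_rot: [3.14, -0.005, -3.091]
contact_force: [-0.4, 0.1, -0.6]
opening: 0.395
gripper_force: 8.0
```

>>> {"fn": "jog_arm", "kwargs": {"deltas": [{"ax": 0, "ay": 0, "az": 0, "dx": 0, "dy": 0, "dz": -0.2, "hand": 1}, {"ax": 0, "ay": 0, "az": 0, "dx": 0, "dy": 0, "dz": -0.1, "hand": 1}, {"ax": 0, "ay": 0, "az": 0, "dx": 0, "dy": 0, "dz": 0, "hand": 1}]}}

```text
time: 14.4
ee_pos: [553.3, -50.1, 51.3]
ee_rot: [-3.141, 0.002, -3.092]
contact_force: [0.9, -0.4, 0.1]
opening: 0.393
gripper_force: 8.0
```

>>> {"fn": "jog_arm", "kwargs": {"deltas": [{"ax": 0, "ay": 0, "az": 0, "dx": 0, "dy": 0, "dz": -0.2, "hand": 1}, {"ax": 0, "ay": 0, "az": 0, "dx": 0, "dy": 0, "dz": -0.2, "hand": 1}, {"ax": 0, "ay": 0, "az": 0, "dx": 0, "dy": 0, "dz": 0, "hand": 1}]}}

```text
time: 14.7
ee_pos: [552.4, -50.1, 46.3]
ee_rot: [3.141, -0.0, -3.093]
contact_force: [0.5, 0.0, -0.9]
opening: 0.393
gripper_force: 8.0
```

>>> {"fn": "jog_arm", "kwargs": {"deltas": [{"ax": 0, "ay": 0, "az": 0, "dx": 0, "dy": 0, "dz": -0.1, "hand": 1}, {"ax": 0, "ay": 0, "az": 0, "dx": 0, "dy": 0, "dz": -0.1, "hand": 1}, {"ax": 0, "ay": 0, "az": 0, "dx": 0, "dy": 0, "dz": 0, "hand": 1}]}}

```text
time: 15.0
ee_pos: [552.7, -50.1, 44.4]
ee_rot: [-3.142, -0.0, -3.092]
contact_force: [-1.2, 0.4, 0.3]
opening: 0.392
gripper_force: 8.0
```

>>> {"fn": "jog_arm", "kwargs": {"deltas": [{"ax": 0, "ay": 0, "az": 0, "dx": 0, "dy": 0, "dz": -0.05, "hand": 0.1}, {"ax": 0, "ay": 0, "az": 0, "dx": 0, "dy": 0, "dz": 0, "hand": -0.1}, {"ax": 0, "ay": 0, "az": 0, "dx": 0, "dy": 0, "dz": 0, "hand": -0.1}, {"ax": 0, "ay": 0, "az": 0, "dx": 0, "dy": 0, "dz": 0, "hand": -0.1}]}}

```text
time: 15.4
ee_pos: [552.6, -50.0, 43.9]
ee_rot: [3.142, -0.0, -3.092]
contact_force: [0.0, 0.5, -1.2]
opening: 0.553
gripper_force: 0.0
```

>>> {"fn": "jog_arm", "kwargs": {"deltas": [{"ax": 0, "ay": 0, "az": 0, "dx": 0, "dy": 0, "dz": 1, "hand": -0.1}, {"ax": 0, "ay": 0, "az": 0, "dx": 0, "dy": 0, "dz": 3, "hand": -0.1}, {"ax": 0, "ay": 0, "az": 0, "dx": 0, "dy": 0, "dz": 4, "hand": -0.1}, {"ax": 0, "ay": 0, "az": 0, "dx": 0, "dy": 0, "dz": 4.5, "hand": 1}, {"ax": 0, "ay": 0, "az": 0, "dx": 0, "dy": 0, "dz": 4.5, "hand": 1}, {"ax": 0, "ay": 0, "az": 0, "dx": -2.5, "dy": 0, "dz": 0, "hand": 1}, {"ax": 0, "ay": 0, "az": 0, "dx": -2.5, "dy": 0, "dz": 0, "hand": 1}]}}

```text
time: 16.1
ee_pos: [503.9, -50.4, 217.4]
ee_rot: [-3.14, 0.006, -3.092]
contact_force: [0.2, 0.3, 0.0]
opening: 0.246
gripper_force: 0.0
```

```bash
python3 - <<'E'
from h import *
np.set_printoptions(precision=1,suppress=True)
p,d,c=grab("side");q,dq,cq=grab("top")
for n,P,D,C,(x,y,w,h) in(("side",p,d,c,(275,165,60,60)),("top",q,dq,cq,(300,180,70,60))):
    W=cloud(D,C);m=np.zeros(D.shape,bool);m[y:y+h,x:x+w]=1;L=W[...,:2]-(553,-50)
    m&=(np.hypot(L[...,0],L[...,1])<32)&(W[...,2]>35)&(W[...,2]<50);print(n,m.sum(),np.median(W[m],0) if m.any() else "")
a=cv2.resize(p[150:230,260:340][:,:,::-1],(396,396),interpolation=cv2.INTER_CUBIC);b=cv2.resize(q[160:250,285:375][:,:,::-1],(396,396),interpolation=cv2.INTER_CUBIC)
cv2.imwrite("pics/a3.png",np.hstack([a,b]));o=get_obs();print(o["ee_pos"],o["opening"],o["contact_force"])
E
```

```text
side 87 [555.4 -55.3  38.4]
top 45 [565.  -41.3  36.6]
[500.6 -49.7 214.9] 0.16320700610942013 [-0.7 -0.2  0.2]
```

View pics/a3.png

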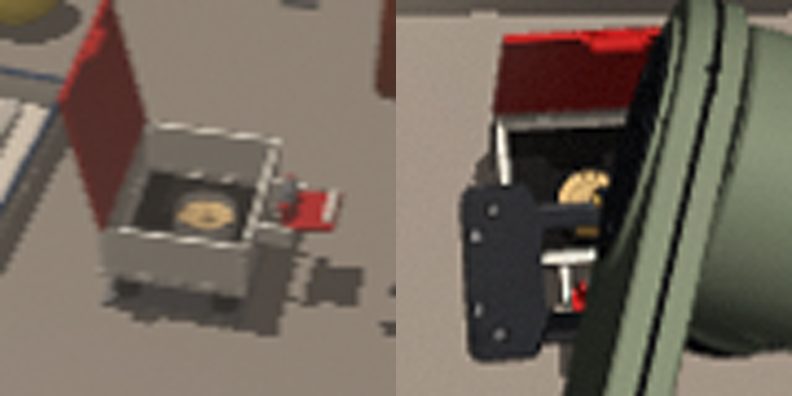

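Candle stands upright in the red tub, near its centre. The red cover leans back. Next I go over it and behind.

>>> {"fn": "jog_arm", "kwargs": {"deltas": [{"ax": 0, "ay": 0, "az": 0, "dx": 3.9, "dy": 0.1, "dz": 0, "hand": 1}, {"ax": 0, "ay": 0, "az": 0, "dx": 3.9, "dy": 0.1, "dz": 0, "hand": 1}, {"ax": 0, "ay": 0, "az": 0, "dx": 3.9, "dy": 0.1, "dz": 0, "hand": 1}, {"ax": 0, "ay": 0, "az": 0, "dx": 3.9, "dy": 0, "dz": 0, "hand": 1}, {"ax": 0, "ay": 0, "az": 0, "dx": 0, "dy": 0, "dz": 0, "hand": 1}, {"ax": 0, "ay": 0, "az": 0, "dx": 0, "dy": 0, "dz": -2.5, "hand": 1}, {"ax": 0, "ay": 0, "az": 0, "dx": 0, "dy": 0, "dz": -3, "hand": 1}, {"ax": 0, "ay": 0, "az": 0, "dx": 0, "dy": 0, "dz": -2, "hand": 1}]}}

```text
time: 17.0
ee_pos: [657.4, -46.7, 136.9]
ee_rot: [3.141, -0.002, -3.092]
contact_force: [0.2, 0.6, -0.0]
opening: 0.001
gripper_force: 0.0
```

>>> {"fn": "jog_arm", "kwargs": {"deltas": [{"ax": 0, "ay": 0, "az": 0, "dx": 0, "dy": 0, "dz": 0, "hand": 1}, {"ax": 0, "ay": 0, "az": 0, "dx": 0, "dy": 0, "dz": 0, "hand": 1}]}}

```text
time: 17.2
ee_pos: [658.4, -47.0, 139.2]
ee_rot: [3.141, -0.0, -3.092]
contact_force: [0.8, 0.4, -1.1]
opening: -0.0
gripper_force: 0.0
```

>>> {"fn": "jog_arm", "kwargs": {"deltas": [{"ax": 0, "ay": 0, "az": 0, "dx": -1.1, "dy": 0, "dz": 0.2, "hand": 1}, {"ax": 0, "ay": 0, "az": 0, "dx": -1.0, "dy": -0.1, "dz": 0.2, "hand": 1}, {"ax": 0, "ay": 0, "az": 0, "dx": -1.0, "dy": 0, "dz": 0.2, "hand": 1}, {"ax": 0, "ay": 0, "az": 0, "dx": -1.0, "dy": -0.1, "dz": 0.1, "hand": 1}, {"ax": 0, "ay": 0, "az": 0, "dx": -1.1, "dy": 0, "dz": 0, "hand": 1}, {"ax": 0, "ay": 0, "az": 0, "dx": -1.5, "dy": -0.1, "dz": -0.3, "hand": 1}, {"ax": 0, "ay": 0, "az": 0, "dx": -1.4, "dy": -0.1, "dz": -0.6, "hand": 1}]}}

```text
time: 17.9
ee_pos: [577.1, -51.0, 137.7]
ee_rot: [-3.141, 0.002, -3.092]
contact_force: [2.0, 0.1, 0.2]
opening: 0.008
gripper_force: 0.3
```

>>> {"fn": "jog_arm", "kwargs": {"deltas": [{"ax": 0, "ay": 0, "az": 0, "dx": -1.2, "dy": 0, "dz": -0.8, "hand": 1}, {"ax": 0, "ay": 0, "az": 0, "dx": -1.0, "dy": -0.1, "dz": -1.0, "hand": 1}, {"ax": 0, "ay": 0, "az": 0, "dx": -0.8, "dy": 0, "dz": -1.2, "hand": 1}, {"ax": 0, "ay": 0, "az": 0, "dx": -1.1, "dy": 0, "dz": -0.5, "hand": 1}, {"ax": 0, "ay": 0, "az": 0, "dx": -1.1, "dy": 0, "dz": -0.5, "hand": 1}, {"ax": 0, "ay": 0, "az": 0, "dx": 0, "dy": 0, "dz": -0.3, "hand": 1}, {"ax": 0, "ay": 0, "az": 0, "dx": 0, "dy": 0, "dz": 0, "hand": 1}]}}

```text
time: 18.6
ee_pos: [524.7, -51.9, 93.3]
ee_rot: [3.141, -0.002, -3.093]
contact_force: [-0.4, 0.4, 1.6]
opening: 0.006
gripper_force: 0.3
```

```bash
python3 - <<'E'
from h import *
np.set_printoptions(precision=1,suppress=True)
p,d,c=grab("side");q,dq,cq=grab("top")
a=cv2.resize(p[150:230,260:340][:,:,::-1],(396,396),interpolation=cv2.INTER_CUBIC);b=cv2.resize(q[160:250,285:375][:,:,::-1],(396,396),interpolation=cv2.INTER_CUBIC)
cv2.imwrite("pics/a4.png",np.hstack([a,b]));o=get_obs();print(o["ee_pos"],o["opening"],o["contact_force"])
E
```

```text
[525.9 -52.   94. ] 0.005322937388878542 [-0.1 -0.3  0.9]
```

View pics/a4.png

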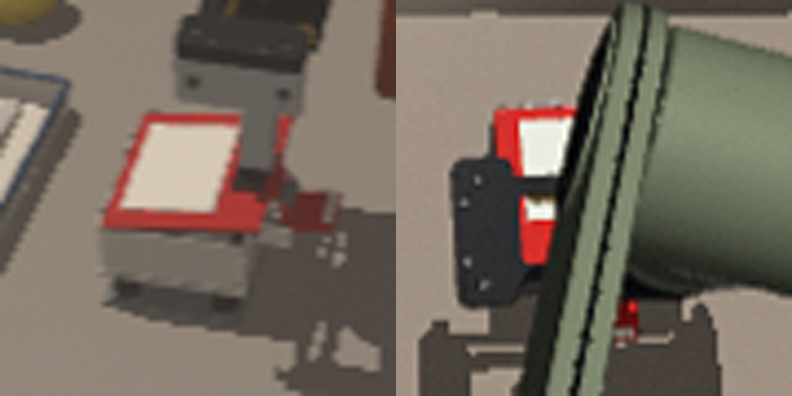

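The red cover lies nearly shut under the fingertip, which is on the thumb pad. Press down in small steps.

>>> {"fn": "jog_arm", "kwargs": {"deltas": [{"ax": 0, "ay": 0, "az": 0, "dx": 0, "dy": 0, "dz": -0.1, "hand": 1}, {"ax": 0, "ay": 0, "az": 0, "dx": 0, "dy": 0, "dz": -0.1, "hand": 1}, {"ax": 0, "ay": 0, "az": 0, "dx": 0, "dy": 0, "dz": -0.1, "hand": 1}, {"ax": 0, "ay": 0, "az": 0, "dx": 0, "dy": 0, "dz": -0.1, "hand": 1}, {"ax": 0, "ay": 0, "az": 0, "dx": 0, "dy": 0, "dz": 0, "hand": 1}]}}

```text
time: 19.2
ee_pos: [525.8, -52.1, 90.1]
ee_rot: [-3.141, 0.0, -3.092]
contact_force: [-1.1, -0.4, 3.2]
opening: 0.005
gripper_force: 1.1
```

>>> {"fn": "jog_arm", "kwargs": {"deltas": [{"ax": 0, "ay": 0, "az": 0, "dx": 0, "dy": 0, "dz": -0.1, "hand": 1}, {"ax": 0, "ay": 0, "az": 0, "dx": 0, "dy": 0, "dz": 0, "hand": 1}]}}

```text
time: 19.4
ee_pos: [525.7, -52.1, 89.3]
ee_rot: [-3.141, 0.0, -3.092]
contact_force: [-2.3, -1.0, 4.6]
opening: 0.006
gripper_force: 2.2
```

>>> {"fn": "jog_arm", "kwargs": {"deltas": [{"ax": 0, "ay": 0, "az": 0, "dx": 0, "dy": 0, "dz": -0.1, "hand": 1}, {"ax": 0, "ay": 0, "az": 0, "dx": 0, "dy": 0, "dz": 0, "hand": 1}]}}

```text
time: 19.6
ee_pos: [525.7, -52.1, 88.6]
ee_rot: [-3.141, 0.0, -3.092]
contact_force: [-2.4, -0.1, 6.3]
opening: 0.004
gripper_force: 3.2
```

Stiffer feet here, at about 1.7 N per mm. Continue in 1 mm and then 0.5 mm steps.

>>> {"fn": "jog_arm", "kwargs": {"deltas": [{"ax": 0, "ay": 0, "az": 0, "dx": 0, "dy": 0, "dz": -0.1, "hand": 1}, {"ax": 0, "ay": 0, "az": 0, "dx": 0, "dy": 0, "dz": 0, "hand": 1}]}}

```text
time: 19.8
ee_pos: [525.5, -52.1, 87.3]
ee_rot: [-3.141, -0.0, -3.092]
contact_force: [-1.8, -0.8, 4.9]
opening: 0.003
gripper_force: 2.6
```

>>> {"fn": "jog_arm", "kwargs": {"deltas": [{"ax": 0, "ay": 0, "az": 0, "dx": 0, "dy": 0, "dz": -0.05, "hand": 1}, {"ax": 0, "ay": 0, "az": 0, "dx": 0, "dy": 0, "dz": 0, "hand": 1}]}}

```text
time: 20.0
ee_pos: [525.3, -52.1, 86.5]
ee_rot: [-3.141, -0.001, -3.092]
contact_force: [-2.8, -0.0, 4.3]
opening: 0.005
gripper_force: 2.0
```

>>> {"fn": "jog_arm", "kwargs": {"deltas": [{"ax": 0, "ay": 0, "az": 0, "dx": 0, "dy": 0, "dz": -0.05, "hand": 1}, {"ax": 0, "ay": 0, "az": 0, "dx": 0, "dy": 0, "dz": 0, "hand": 1}]}}

```text
time: 20.2
ee_pos: [525.2, -52.1, 85.6]
ee_rot: [-3.142, -0.001, -3.092]
contact_force: [-2.9, -1.3, 2.6]
opening: 0.007
gripper_force: 1.4
```

>>> {"fn": "jog_arm", "kwargs": {"deltas": [{"ax": 0, "ay": 0, "az": 0, "dx": 0, "dy": 0, "dz": -0.1, "hand": 1}, {"ax": 0, "ay": 0, "az": 0, "dx": 0, "dy": 0, "dz": 0, "hand": 1}]}}

```text
time: 20.4
ee_pos: [525.7, -51.9, 84.5]
ee_rot: [3.141, 0.0, -3.093]
contact_force: [-0.8, -0.6, 1.7]
opening: 0.008
gripper_force: 0.5
```

>>> {"fn": "jog_arm", "kwargs": {"deltas": [{"ax": 0, "ay": 0, "az": 0, "dx": 0, "dy": 0, "dz": -0.1, "hand": 1}, {"ax": 0, "ay": 0, "az": 0, "dx": 0, "dy": 0, "dz": 0, "hand": 1}]}}

```text
time: 20.6
ee_pos: [525.8, -51.8, 83.6]
ee_rot: [3.141, 0.0, -3.092]
contact_force: [-0.0, -0.5, -0.1]
opening: 0.004
gripper_force: 0.0
```

>>> {"fn": "jog_arm", "kwargs": {"deltas": [{"ax": 0, "ay": 0, "az": 0, "dx": 0, "dy": 0, "dz": -0.05, "hand": 1}, {"ax": 0, "ay": 0, "az": 0, "dx": 0, "dy": 0, "dz": 0, "hand": 1}]}}

```text
time: 20.8
ee_pos: [525.7, -51.9, 83.3]
ee_rot: [3.141, 0.0, -3.092]
contact_force: [0.0, -0.1, -0.7]
opening: 0.004
gripper_force: 0.0
```

Force rose to 6.3 N, then fell to zero as the cover pulled itself shut. Retreat and verify.

>>> {"fn": "jog_arm", "kwargs": {"deltas": [{"ax": 0, "ay": 0, "az": 0, "dx": 0, "dy": 0, "dz": 2, "hand": 1}, {"ax": 0, "ay": 0, "az": 0, "dx": 0, "dy": 0, "dz": 4, "hand": 1}, {"ax": 0, "ay": 0, "az": 0, "dx": -1.5, "dy": 4.5, "dz": 1, "hand": 1}, {"ax": 0, "ay": 0, "az": 0, "dx": -1.5, "dy": 4.5, "dz": 1, "hand": 1}, {"ax": 0, "ay": 0, "az": 0, "dx": -2, "dy": 4.5, "dz": 0, "hand": 1}, {"ax": 0, "ay": 0, "az": 0, "dx": -2, "dy": 4, "dz": 0, "hand": 1}, {"ax": 0, "ay": 0, "az": 0, "dx": -2, "dy": 0, "dz": 0, "hand": 1}, {"ax": 0, "ay": 0, "az": 0, "dx": -2, "dy": 0, "dz": 0, "hand": 1}]}}

```text
time: 21.6
ee_pos: [414.7, 124.4, 163.5]
ee_rot: [3.141, 0.001, -3.089]
contact_force: [-0.0, 0.1, -0.1]
opening: 0.006
gripper_force: 0.0
```

>>> {"fn": "jog_arm", "kwargs": {"deltas": [{"ax": 0, "ay": 0, "az": 0, "dx": 0, "dy": 0, "dz": 0, "hand": 1}, {"ax": 0, "ay": 0, "az": 0, "dx": 0, "dy": 0, "dz": 0, "hand": 1}, {"ax": 0, "ay": 0, "az": 0, "dx": 0, "dy": 0, "dz": 0, "hand": 1}]}}

```text
time: 21.9
ee_pos: [416.8, 122.8, 163.8]
ee_rot: [3.142, 0.001, -3.093]
contact_force: [0.5, 0.1, -0.1]
opening: 0.004
gripper_force: 0.0
```

```bash
python3 chk.py; python3 - <<'E'
from h import *
p,_,_=grab("side");cv2.imwrite("pics/a5.png",p[:,:,::-1])
E
```

```text
21.9 [416.8 122.8 163.8] [ 0.5  0.1 -0.1]
red (-90, -52) 129 z 53.54734113016764
red (-50, -44) 100 z 66.29132849437923
red (-44, -30) 164 z 66.2885454365861
red (-30, 0) 205 z 66.13504762187631
red (0, 30) 99 z 66.24102339066962
red (30, 60) 116 z 66.0048384676233
blue (-90, -52) 109 z 54.916926940691496
blue (-50, -44) 90 z 66.35766347429933
blue (-44, -30) 157 z 66.42357480047929
blue (-30, 0) 203 z 66.09275850557731
blue (0, 30) 94 z 66.6803445050619
blue (30, 60) 104 z 66.51678163807418
```

View pics/a5.png

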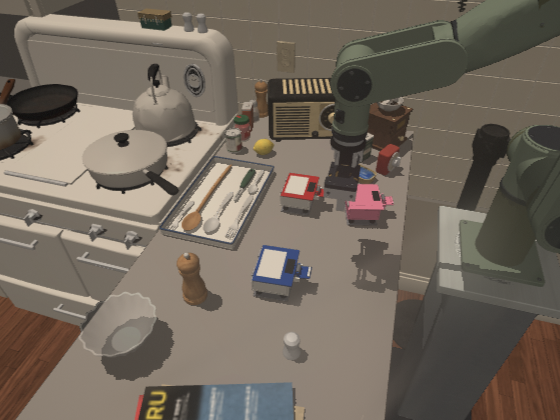

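Both covers are flat and shut, at (300,190) red and (275,268) blue. The bystanders are unmoved and the arm is clear.

```bash
python3 -c "
from plant import *
print(hand_in())"
```

```text
the job is handed in; nothing more can be done
None
```

Job handed in, with no verdict returned: the tea light was upright in the red box before closing, both covers clicked shut and measured flat (highest press reading about 12 N), and the bystanders looked unmoved.

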